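# Refit the chocolate warmer's pan and check it with the surface thermometer

## Task

The chocolate warmer's pan has been washed: put it back in the warmer, handle side to the front (the dial side), down over the two locating pins until its flange lies flat on the deck, and let go of it. Then take the blue surface thermometer out of its dock and hold it upright with its copper tip inside the blue ring on the pan's floor, pressing gently so that the sprung tip is about half pushed in, never hard. Finish while still holding it there, keep your hand off the pan, and leave the other things on the bench where they are.

Things in the scene. Friction and masses are not known exactly. Their poses are not given: they have to be found in the camera images.
- warmer: chocolate warmer, a fixed stainless steel box 174 (x) x 226 (y) x 100 mm high with an open rectangular well (122 x 160 mm) in its flat top deck; origin at the centre of its underside on the bench, z up. Its front, with a black panel and dial, is its -x side. Two brass locating pins stand on the deck at x = 0, y = -86 and +86 mm: 8 mm in diameter, 15 mm high, the top 7 mm tapered to a 3 mm tip. The pan hangs in the well by its flange
- warmer_seat (a point): where the point pan_centre lies when the pan is home: on the warmer's vertical axis 58 mm above the bench (42 mm below the deck); axes as the warmer's, and the pan's axes then agree with them
- pan_centre (a point): the loose pan's origin: centre of the underside of its floor. The pan is cast aluminium, about 0.3 kg, body 110 (x) x 150 (y) mm and 46 mm high, walls and floor 3 mm thick. Round its top runs a flange 140 (x) x 194 (y) mm, 4 mm thick, its underside 42 mm above this origin, with an 11 mm hole at each end (x = 0, y = -86 and +86 mm) for the pins. z up; the handle is on its -x side. At the start it stands flat on the bench
- pan_handle (a point): centre to grasp of the pan's handle: an upright black tab that stands on the middle of the pan's -x flange, 10 mm thick (along x), 44 mm wide (along y), its top 21 mm above this point and the flange's top 27 mm below it. It lies at x = -62 mm, y = 0, z = 73 mm from pan_centre, axes as the pan's. Clear on both sides: the pan's open inside is behind it. Hold it firmly (30 N or more), for the pan's weight hangs to one side
- pan_spot (a point): centre of the marked spot on the upper face of the pan's floor: a blue ring of 28 mm inner and 35 mm outer diameter, in the middle of the pan, 3 mm above pan_centre
- dock: the thermometer's dock, a white block 64 (x) x 80 (y) x 95 mm high on a grey foot, fixed to the bench; origin at the centre of its underside. In its top is a pocket, 25 x 33 mm and 20 mm deep, in which the thermometer stands upright; its stem hangs in the hole below, so lift it straight up by 95 mm or more
- probe_grip (a point): centre to grasp of the blue surface thermometer's handle, 125 mm above the tip's free face. The thermometer is loose, about 0.12 kg and 175 mm long, and stands upright (z up) in the dock. The handle is a bar 22 (x) x 30 (y) mm in section and 110 mm long, from 60 mm below to 50 mm above this point, its lowest 20 mm in the dock's pocket. A thin steel stem runs on below it and ends in the copper tip
- tip_face (a point): centre of the free lower face of the thermometer's copper tip, a disc 12 mm in diameter; z along the thermometer towards its handle
- probe_tip (a joint): how far the sprung tip is pushed into the stem: 0 free, 0.012 (m) fully in, where it stops hard. It starts to move at about 1.2 N, takes about 3 N at half way (0.006) and 4.8 N fully in
- sprinkles: yellow glass jar of sprinkles with a red cap, 64 mm across and 90 mm tall; a bystander, origin at the centre of its underside
- shaker: steel sugar shaker, 68 mm across and 98 mm tall; a bystander, origin at the centre of its underside
- sauce: red sauce bottle with a pointed nozzle, 62 mm across and 181 mm tall; a bystander, origin at the centre of its underside
- cup: white ceramic mug, 84 mm across and 75 mm tall, handle on its +y side; a bystander, origin at the centre of its underside
- pan_lid: the pan's flat steel lid with a black bar handle, 140 x 194 x 29 mm, lying on the bench; a bystander, origin at the centre of its underside
- tongs: steel serving tongs with black tips, 250 mm long, lying flat along their y; a bystander, origin at the centre of its underside
There are look-alikes about, which are no part of the job. What is shaped like the part that bears pan_centre but pink is not meant.

How it is judged:
On the way, in this order (a step that is already met when the one before it is completed fails the run):
1. the pan is home in the warmer, over both pins with its flange flat on the deck, and let go (horizontal distance between pan_centre and warmer_seat below 0.003 m and distance between pan_centre and warmer_seat below 0.004 m and angle between pan_centre's own z axis and vertical below 0.03 rad and angle between the y axis of pan_centre and the y axis of warmer_seat, either way round below 0.06 rad and x of pan_handle in the frame of warmer_seat below 0 m and contact force between the fingers and pan below 0.1 N and linear speed of pan below 0.02 m/s), for 0.3 s.
2. the thermometer has been lifted clear of its dock (contact force between the fingers and probe above 1 N and contact force between probe and dock below 0.1 N and contact force between probe and pan below 0.1 N and horizontal distance between probe_grip and dock above 0.08 m), for 0.1 s.
At the end, for the whole second after the job is handed in: The pan is home in the warmer (3 mm, level, handle to the front), untouched by the robot; the fingers hold the thermometer upright (0.12 rad), clear of warmer and dock, its tip within 10 mm of the spot's centre on the pan's floor, pushed in by 2 to 10 mm with 0.5 to 8 N (horizontal distance between pan_centre and warmer_seat below 0.003 m and distance between pan_centre and warmer_seat below 0.004 m and angle between pan_centre's own z axis and vertical below 0.03 rad and angle between the y axis of pan_centre and the y axis of warmer_seat, either way round below 0.06 rad and x of pan_handle in the frame of warmer_seat below 0 m and horizontal distance between tip_face and pan_spot below 0.01 m and distance between tip_face and pan_spot below 0.012 m and angle between probe_grip's own z axis and vertical below 0.12 rad and value of joint probe_tip between 0.002 and 0.01 m and contact force between probe and pan between 0.5 and 8 N and contact force between the fingers and probe above 1 N and contact force between probe and dock below 0.1 N and contact force between probe and warmer below 0.1 N and contact force between each of the fingers, the arm and pan below 0.1 N and linear speed of probe below 0.02 m/s); the arm keeps its last pose, push and grip.
It fails at once if the thermometer is pressed or knocked hard (over 12 N) on the pan (contact force between probe and pan above 12 N).
It fails at once if a bystander is moved by more than 30 mm (distance of any of sprinkles, shaker, sauce, cup, pan_lid, tongs from where it was at the start of the episode above 0.03 m).
It fails at once if the pan is tipped over (angle between pan_centre's own z axis and vertical above 0.7 rad).
It also fails if it takes over 56 s, if anything falls off the work surface, if the arm or the gripper's body presses on something with over 40 N, if the wrist force passes 120 N, or if a joint passes its speed limit or range.

## Robot

A 7-joint arm with a two-finger parallel gripper is mounted at the origin on the work surface. World frame = base frame: x ahead of the robot, y to its left, z up, the work surface at z = 0. Lengths are in m, angles in rad, forces in N, time in s.
With the tool pointing down it reaches from about 0.4 to 0.85 m from the base axis. Payload 10.4 kg.
Tool frame: the origin (TCP) lies midway between the tips of the shut fingers; the grasp point (between the pads) lies robot.tcp_to_grasp behind it (robot.tcp_to_grasp is the distance from the TCP to the grasp point, in m); z points along the fingers, y is the line along which they close (so a half turn about z gives the same grasp; the last joint's range is limited). The gripper opens to 85 mm and grips with 20 to 120 N. Pads are 22 mm wide; open, the fingers measure 114 mm over their backs; the gripper's body (76 mm by 85 mm) begins 54 mm behind the grasp point. The pads swing forward as they close: fully open they stand 13 mm farther back than shut.
Start: joints at [1.17, 0.332, -0.065, 1.46, 0.022, 1.35, -0.088], TCP at [0.231, -0.581, 0.231] pointing down, gripper open.
Joint ranges: [-2.6, 2.6], [-0.5, 2.12], [-1.47, 1.34], [0.16, 2.42], [-1.27, 4.41], [0.06, 2.06], [-2.6, 2.6]. Speed limits (rad/s): [2.22, 2.22, 2.79, 2.79, 3.14, 3.14, 3.14].

## Interface

Orientations are given as [roll, pitch, yaw] about the fixed x, y, z axes, in that order (R = Rz(yaw) Ry(pitch) Rx(roll)).
In Python, from station import robot, imaging, order, models gives the robot as it stands.
- The arm moves only by the shell command python3 -m inch 'ROWS' [FORCE]. ROWS is JSON, a list of rows, each an object of numbers: "tx", "ty", "tz": the shift along the tool's x, y, z in mm; "twist": the turn about the tool's z in degrees; "gripper": the closure, from -1 (fully open) to 1 (shut). In form: [{"tx": .., "ty": .., "tz": .., "twist": .., "gripper": ..}, ...]. A call has 1 to 8 rows; each row is the pose to reach, as a shift and turn from the pose commanded when the call began, along the tool's axes at that moment; what a row does not reach only later rows make up. A row lasts 1/12 s, in which the tool goes at most 41.7 mm and 7.16 degrees, less where a joint would pass 70% of its speed; a pose out of reach is approached as far as the arm can. A call with a gripper value outside its range is refused whole. The fingers move at their own pace and stop on an object; FORCE is the grip in N (left out, the last holds). Time passes only in rows, so rows that repeat a pose let the fingers close. It gives the time, the measured TCP pose, the force, the opening and the grip force at its end, in the units of the state.
- robot.sense(): the state, without advancing time (a new reading comes with each control period).
- imaging.read_camera(name): name is "scene" or "top" or "wrist"; returns the picture (384x512x3 uint8, red, green, blue); there is no depth.
- imaging.camera_info(name): a dict with "camera_matrix" (3x3 intrinsics, pixels), "origin" and "attitude" of the camera in the world. Camera axes: x right, y down, z forward; pixel columns grow to the right and rows downward; lengths in m; the calibration is good to about 2 mm. A picture is of the moment at which its call begins: read the wrist's pose just before it. camera_info takes no time and is no camera call; for the wrist camera it gives the pose at the moment of the call.
- order.job_done(): hands the job in; it is judged then, once.
Trained networks look in the newest picture that a camera, given by its name, has taken for a name from the list of things; names that differ only in an ending like _2 or _b are one class to them, and where a whole thing is asked for, a point or a joint stands for the part that bears it (a point fixed in the world has none). Each returns a list of dicts, best first, with "conf" (0 to 1); they miss things now and then, are a little off and sometimes report something else, mostly with a low value. They report only what shows in the picture. A call takes as long as a camera call. They do not tell look-alikes from the thing itself.
- models.search_frame(target, camera): "uv" ([column, row] in pixels, amid what is visible of it).
The state is a dict: "time": time; "joint_pos": joint angles; "dq": joint speeds; "joint_efforts": joint torques, N m; "position": TCP position; "tcp_rot": TCP orientation; "wrist_force": force on the tool from outside, world axes, zero at the start; "torque": the same for the moment, N m; "gripper_width": finger opening in m; "gripper_force": force on a finger pad.
Only numpy, scipy, OpenCV 4.12 (cv2) and the standard library are available. Lean on these libraries where they do the work, as an engineer would, in place of code of your own. Each camera call takes 0.05 s, during which the arm holds its last target. There are 200 camera calls.

## Working session

There is one attempt and no reset: what is moved stays moved. The work goes in short steps, Python scripts to look and compute and a shell command to move; the robot and the scene stay as the last step left them, time stands still between calls to the robot, and variables do not carry over. Pictures are saved under pics/ and viewed, at most 11 in all, crops included, and the job is handed in when it is done.

```bash
ls; mkdir -p pics
python3 - <<'E'
from station import robot, imaging, order, models
import cv2
s=robot.sense();print(s['time'],s['position'],s['tcp_rot'],s['gripper_width'],robot.tcp_to_grasp)
for c in ['scene','top']:
    im=imaging.read_camera(c);cv2.imwrite(f'pics/{c}0.png',im[:,:,::-1])
    print(c,imaging.camera_info(c))
    for t in ['warmer','pan_centre','pan_handle','dock','probe_grip','cup']:
        print(t,[(d['uv'],round(d['conf'],2)) for d in models.search_frame(t,c)][:4])
print(imaging.camera_info('wrist'))
E
```

```text
pics
0.0 [ 0.23038153 -0.58058338  0.2305038 ] [-3.14014268e+00  9.34840422e-05  3.77780715e-01] 0.084999268164807 0.0187
scene {'camera_matrix': array([[433.5072002 ,   0.        , 258.73797086],
       [  0.        , 433.5072002 , 189.53710392],
       [  0.        ,   0.        ,   1.        ]]), 'origin': array([1.04702033, 0.6872624 , 1.0486094 ]), 'attitude': array([-2.40124445, -0.01283774,  2.50758575])}
warmer [([236.9, 204.9], 0.69)]
pan_centre [([426.9, 263.3], 0.85), ([338.0, 293.0], 0.7)]
pan_handle [([427.5, 265.2], 0.75)]
dock [([196.8, 146.1], 0.83)]
probe_grip [([193.4, 122.2], 0.56), ([336.1, 294.3], 0.36)]
cup [([150.0, 174.3], 0.65)]
top {'camera_matrix': array([[370.73581653,   0.        , 253.24194397],
       [  0.        , 370.73581653, 185.3925309 ],
       [  0.        ,   0.        ,   1.        ]]), 'origin': array([0.4490747 , 0.02511569, 1.29479963]), 'attitude': array([-3.05487709e+00,  1.19063024e-03, -1.58007733e+00])}
warmer [([272.9, 180.3], 0.72)]
pan_centre [([153.8, 187.3], 0.86), ([129.2, 266.9], 0.68), ([358.6, 191.2], 0.43)]
pan_handle [([128.1, 269.6], 0.79), ([154.8, 191.5], 0.75)]
dock [([357.0, 191.2], 0.67)]
probe_grip []
cup [([346.6, 134.7], 0.92)]
{'camera_matrix': array([[327.24301437,   0.        , 254.58599605],
       [  0.        , 327.24301437, 191.53858492],
       [  0.        ,   0.        ,   1.        ]]), 'origin': array([ 0.30369447, -0.5523086 ,  0.37298034]), 'attitude': array([ 2.83618540e+00,  2.59801251e-04, -1.19243883e+00])}
```

View pics/scene0.png

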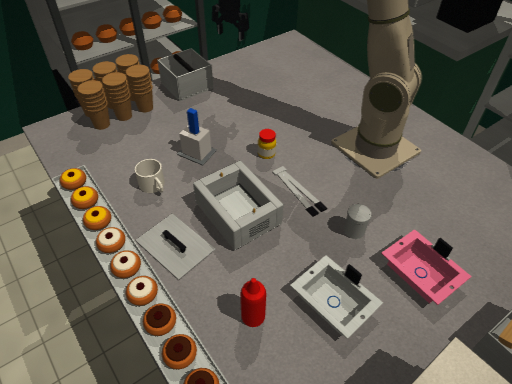

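View pics/top0.png

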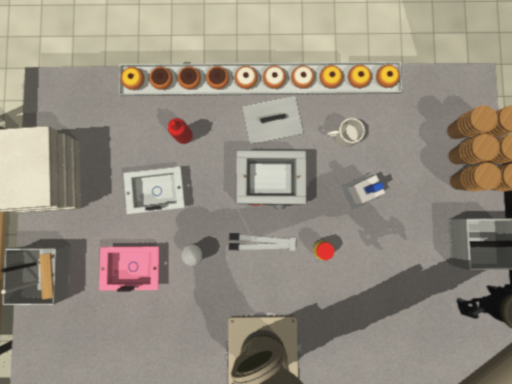

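```bash
cat > h.py <<'E'
from station import robot, imaging, order, models
import numpy as np, cv2
from scipy.spatial.transform import Rotation as R
def cam(c):
    i=imaging.camera_info(c); return i['camera_matrix'],np.array(i['origin']),R.from_euler('xyz',i['attitude']).as_matrix()
def ray(C,uv,z):
    K,o,A=C; d=A@np.linalg.solve(K,[uv[0],uv[1],1.]); return o+d*(z-o[2])/d[2]
def proj(C,p):
    K,o,A=C; q=K@(A.T@(np.asarray(p)-o)); return q[:2]/q[2]
def move(t,yaw=None):
    "rows needed: tx,ty,tz mm, twist deg to bring the TCP to t"
    s=robot.sense(); M=R.from_euler('xyz',s['tcp_rot']).as_matrix()
    print('t=',round(s['time'],2),'shift mm',np.round(M.T@(np.array(t)-s['position'])*1000,1), '' if yaw is None else ('twist',np.round(-np.degrees((yaw-s['tcp_rot'][2]+np.pi/2)%np.pi-np.pi/2),1)))
E
python3 - <<'E'
from h import *
C=cam('top')
im=cv2.imread('pics/top0.png')
cr=lambda u,v:cv2.resize(im[v:v+74,u:u+100],None,fx=4,fy=4,interpolation=cv2.INTER_CUBIC)
m=np.vstack([np.hstack([cr(110,155),cr(222,140)]),np.hstack([cr(325,155),cr(80,235)])])
cv2.imwrite('pics/mos.png',m)
for n,uv,z in [('pan',(154,188),.046),('warmer',(271,177),.1),('probe',(376,188),.2),('dock',(366,192),.095)]: print(n,ray(C,uv,z))
E
```

```text
pan [0.55194801 0.36111584 0.046     ]
warmer [ 0.57971426 -0.03223286  0.1       ]
probe [ 0.53309624 -0.33788798  0.2       ]
dock [ 0.52845246 -0.33980075  0.095     ]
```

View pics/mos.png

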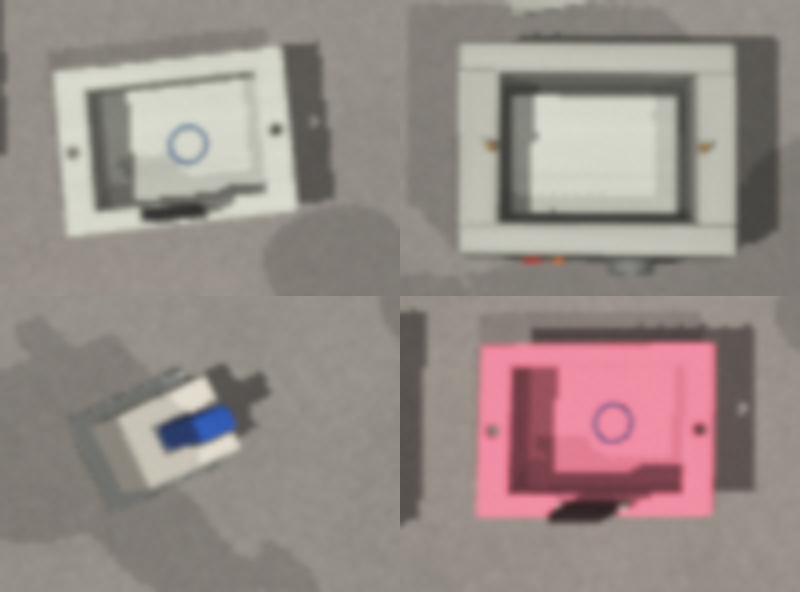

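Run:
```python
from h import *
C=cam('top'); P=lambda u,v,z:ray(C,(u,v),z)
a,b=P(128.25,193.25,.046),P(179,187.5,.046); d=a-b; pc=(a+b)/2; y=np.arctan2(d[1],d[0])-np.pi/2
print('pan',pc,np.linalg.norm(d),np.degrees(y)); Rz=R.from_euler('z',y).as_matrix(); h=pc+Rz@[-.062,0,0]; h[2]=.073; print('handle',h)
a,b=P(244.75,176.5,.107),P(298,176.6,.107); d=a-b; print('warmer',(a+b)/2,np.linalg.norm(d),np.degrees(np.arctan2(d[1],d[0]))-90)
co=np.array([P(222+u/4,140+v/4,.1) for u,v in [(59,44),(336,41),(338,255),(60,252)]]);print(co.mean(0),np.linalg.norm(co-np.roll(co,1,0),axis=1))
print('probe top',P(378.75,187,.185)); 
co=np.array([P(325+u/4,155+(v-296)/4,.095) for u,v in [(120,418),(208,378),(240,447),(150,487)]]);print(co.mean(0),np.linalg.norm(co-np.roll(co,1,0),axis=1))
print(h); move([.45,-.2,.35],1.5)
S=cam('scene');
print([proj(S,p) for p in [h,[*pc[:2],.003]]])
```

```text
pan [0.54391502 0.36222042 0.046     ] 0.17215301867387844 5.958993290354833
handle [0.48225004 0.35578379 0.073     ]
warmer [ 0.58039594 -0.03311638  0.107     ] 0.17158596108532814 -0.6475703922306479
[ 0.58023014 -0.03404678  0.1       ] [0.16953945 0.22585776 0.17438542 0.22386029]
probe top [ 0.53718104 -0.35122895  0.185     ]
[ 0.53775581 -0.35271883  0.095     ] [0.06050876 0.07938706 0.06128255 0.0805404 ]
[0.48225004 0.35578379 0.073     ]
t= 0.7 shift mm [ 344.5 -273.1 -118.7] ('twist', np.float64(-64.3))
[array([353.28389295, 272.5724431 ]), array([333.78299307, 300.12472546])]
```

```bash
python3 -m inch '[{"tx":30,"ty":0,"tz":-35,"twist":-6},{"tx":60,"ty":-5,"tz":-70,"twist":-12},{"tx":95,"ty":-8,"tz":-90,"twist":-18},{"tx":130,"ty":-12,"tz":-110,"twist":-24},{"tx":170,"ty":-15,"tz":-120,"twist":-30}]'
```

```text
validation failed for argument at $[0]...
```

```bash
python3 -m inch '[{"tx":25,"ty":-15,"tz":-30,"twist":-7,"gripper":-1},{"tx":50,"ty":-35,"tz":-50,"twist":-14,"gripper":-1},{"tx":75,"ty":-55,"tz":-70,"twist":-21,"gripper":-1},{"tx":105,"ty":-80,"tz":-80,"twist":-28,"gripper":-1},{"tx":135,"ty":-105,"tz":-90,"twist":-35,"gripper":-1},{"tx":165,"ty":-130,"tz":-100,"twist":-42,"gripper":-1},{"tx":195,"ty":-155,"tz":-110,"twist":-49,"gripper":-1},{"tx":225,"ty":-180,"tz":-118,"twist":-56,"gripper":-1}]' 40
python3 - <<'E'
from h import *
move([.41,.34,.32],np.radians(96))
E
```

```text
time: 1.37
position: [0.3739, -0.3288, 0.3504]
tcp_rot: [3.141, 0.001, 1.361]
wrist_force: [1.6, -0.7, 0.4]
gripper_width: 0.0856
gripper_force: 0.0
t= 1.37 shift mm [ 661.7 -103.9   29.6] ('twist', np.float64(-18.0))
```

```bash
python3 -m inch '[{"tx":41,"ty":-7,"tz":0,"twist":-2,"gripper":-1},{"tx":82,"ty":-14,"tz":0,"twist":-4,"gripper":-1},{"tx":122,"ty":-21,"tz":0,"twist":-6,"gripper":-1},{"tx":163,"ty":-28,"tz":0,"twist":-8,"gripper":-1},{"tx":204,"ty":-35,"tz":0,"twist":-10,"gripper":-1},{"tx":245,"ty":-42,"tz":0,"twist":-12,"gripper":-1},{"tx":286,"ty":-49,"tz":0,"twist":-14,"gripper":-1},{"tx":326,"ty":-56,"tz":0,"twist":-16,"gripper":-1}]' 40
python3 - <<'E'
from h import *
move([.482,.356,.26],np.radians(96))
E
```

```text
time: 2.03
position: [0.3879, 0.002, 0.3495]
tcp_rot: [3.141, 0.001, 1.636]
wrist_force: [1.8, -1.2, 0.8]
gripper_width: 0.0856
gripper_force: 0.0
t= 2.03 shift mm [347.2 117.   89.2] ('twist', np.float64(-2.2))
```

```bash
python3 -m inch '[{"tx":36,"ty":12,"tz":8,"twist":-2,"gripper":-1},{"tx":72,"ty":24,"tz":16,"twist":-2,"gripper":-1},{"tx":108,"ty":36,"tz":24,"twist":-2,"gripper":-1},{"tx":144,"ty":48,"tz":32,"twist":-2,"gripper":-1},{"tx":180,"ty":60,"tz":40,"twist":-2,"gripper":-1},{"tx":216,"ty":72,"tz":48,"twist":-2,"gripper":-1},{"tx":252,"ty":84,"tz":56,"twist":-2,"gripper":-1},{"tx":288,"ty":97,"tz":64,"twist":-2,"gripper":-1}]' 40
python3 -m inch '[{"tx":20,"ty":7,"tz":8,"twist":0,"gripper":-1},{"tx":59,"ty":20,"tz":20,"twist":0,"gripper":-1},{"tx":59,"ty":20,"tz":25,"twist":0,"gripper":-1}]' 40
python3 - <<'E'
from h import *
C=cam('wrist');im=imaging.read_camera('wrist');cv2.imwrite('pics/w1.png',im[:,:,::-1])
for t in ['pan_handle','pan_centre']:
  r=models.search_frame(t,'wrist'); print(t,r[:2])
print(proj(C,[.482,.356,.094]),proj(C,[.544,.362,.003]))
move([.482,.356,.26],np.radians(96))
E
```

```text
time: 2.7
position: [0.4676, 0.2949, 0.2849]
tcp_rot: [3.141, -0.0, 1.667]
wrist_force: [1.1, -1.0, 1.7]
gripper_width: 0.0854
gripper_force: 0.0
time: 2.95
position: [0.478, 0.3613, 0.2572]
tcp_rot: [-3.137, -0.003, 1.678]
wrist_force: [-1.4, 1.7, -0.2]
gripper_width: 0.0856
gripper_force: 0.0
pan_handle [{'uv': [317.2, 157.4], 'conf': 0.96}, {'uv': [76.6, 74.3], 'conf': 0.67}]
pan_centre [{'uv': [315.0, 154.0], 'conf': 0.95}, {'uv': [78.0, 76.2], 'conf': 0.81}]
[257.18674506 178.7777932 ] [307.53257633 160.06907708]
t= 3.1 shift mm [ 1.4  1.7 -0.3] ('twist', np.float64(-0.3))
```

View pics/w1.png

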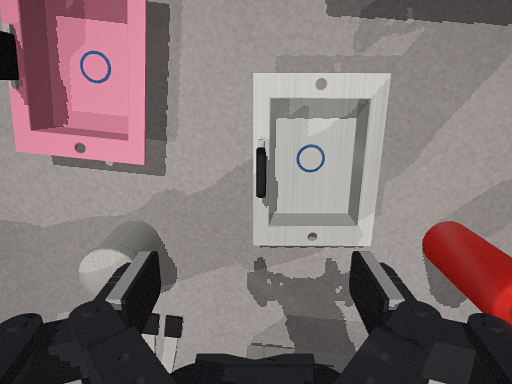

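Run:
```python
from h import *
C=cam('wrist')
a,b=ray(C,(321,84),.045),ray(C,(312,237),.045); d=a-b; y=np.arctan2(d[1],d[0])-np.pi/2
pc=(a+b)/2; print(pc,np.linalg.norm(d),np.degrees(y))
print('ring',ray(C,(311,158),.003),'handle',ray(C,(261.5,172.5),.094))
print('shaker',models.search_frame('shaker','top')[:1], ray(cam('top'),(190,255),.098))
Rz=R.from_euler('z',y).as_matrix(); h=pc+Rz@[-.062,0,0];print(h)
move([h[0],h[1],.073-.0187],y+np.pi/2)
```

```text
[0.55078325 0.3560063  0.045     ] 0.1736183753129675 5.719870269152298
ring [0.55184456 0.35646832 0.003     ] handle [0.48866484 0.35469634 0.094     ]
shaker [{'uv': [191.2, 252.6], 'conf': 0.93}] [0.33221577 0.22930957 0.098     ]
[0.48909194 0.34982708 0.045     ]
t= 3.15 shift mm [ -4.3   7.4 206.2] ('twist', np.float64(-0.1))
```

```bash
python3 -m inch '[{"tx":-3,"ty":7,"tz":40,"twist":0,"gripper":-1},{"tx":-3,"ty":7,"tz":80,"twist":0,"gripper":-1},{"tx":-3,"ty":7,"tz":115,"twist":0,"gripper":-1},{"tx":-3,"ty":7,"tz":135,"twist":0,"gripper":-1},{"tx":-3,"ty":7,"tz":135,"twist":0,"gripper":-1},{"tx":-3,"ty":7,"tz":135,"twist":0,"gripper":-1}]' 60
python3 - <<'E'
from h import *
C=cam('wrist');im=imaging.read_camera('wrist');cv2.imwrite('pics/w2.png',im[:,:,::-1])
print(models.search_frame('pan_handle','wrist')[:2])
print('pred handle',proj(C,[.489,.352,.094]))
move([.489,.352,.0543],np.radians(95.8))
E
```

```text
time: 3.65
position: [0.4891, 0.3502, 0.1263]
tcp_rot: [3.141, 0.001, 1.667]
wrist_force: [-0.0, 0.5, 1.7]
gripper_width: 0.0855
gripper_force: 0.0
[{'uv': [35.6, 93.1], 'conf': 0.89}, {'uv': [331.1, 155.1], 'conf': 0.57}]
pred handle [251.85556683 225.45582723]
t= 3.75 shift mm [ 0.2 -0.8 73.6] ('twist', np.float64(-0.2))
```

View pics/w2.png

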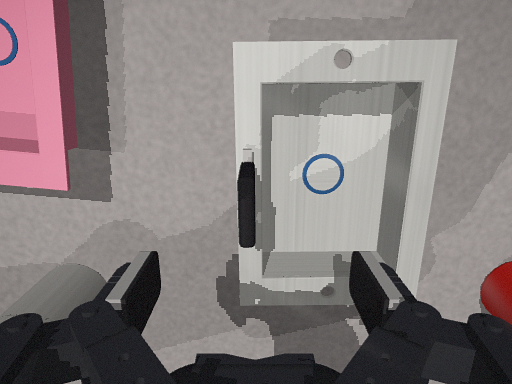

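Run:
```python
from h import *
C=cam('wrist')
a,b=ray(C,(343,58),.045),ray(C,(328,290),.045); d=a-b; y=np.arctan2(d[1],d[0])-np.pi/2
pc=(a+b)/2; print(pc,np.linalg.norm(d),np.degrees(y))
print('ring',ray(C,(323.5,174),.003),'handle',ray(C,(248,212),.094),ray(C,(248,246),.094))
Rz=R.from_euler('z',y).as_matrix(); h=pc+Rz@[-.062,0,0];print(h)
move([h[0],h[1],.073-.0187],y+np.pi/2)
```

```text
[0.54766755 0.36744502 0.045     ] 0.17155599133827462 6.24841285142282
ring [0.5484892  0.36614558 0.003     ] handle [0.48656413 0.36103223 0.094     ] [0.48853706 0.33953301 0.094     ]
[0.48603587 0.36069698 0.045     ]
t= 3.75 shift mm [ 9.1 -2.9 73.6] ('twist', np.float64(-0.7))
```

```bash
python3 -m inch '[{"tx":8,"ty":-3,"tz":25,"twist":-0.5,"gripper":-1},{"tx":8,"ty":-3,"tz":50,"twist":-0.5,"gripper":-1},{"tx":8,"ty":-3,"tz":70,"twist":-0.5,"gripper":-1},{"tx":8,"ty":-3,"tz":74,"twist":-0.5,"gripper":0.2},{"tx":8,"ty":-3,"tz":74,"twist":-0.5,"gripper":1},{"tx":8,"ty":-3,"tz":74,"twist":-0.5,"gripper":1},{"tx":8,"ty":-3,"tz":74,"twist":-0.5,"gripper":1},{"tx":8,"ty":-3,"tz":74,"twist":-0.5,"gripper":1}]' 60
python3 -m inch '[{"tx":0,"ty":0,"tz":0,"twist":0,"gripper":1},{"tx":0,"ty":0,"tz":0,"twist":0,"gripper":1},{"tx":0,"ty":0,"tz":0,"twist":0,"gripper":1},{"tx":0,"ty":0,"tz":0,"twist":0,"gripper":1}]' 60
```

```text
time: 4.42
position: [0.4853, 0.36, 0.053]
tcp_rot: [3.139, -0.001, 1.678]
wrist_force: [-0.8, -0.3, -0.3]
gripper_width: 0.0258
gripper_force: 0.0
time: 4.75
position: [0.4847, 0.3598, 0.0524]
tcp_rot: [3.141, -0.0, 1.678]
wrist_force: [-1.8, -2.2, 7.2]
gripper_width: 0.0091
gripper_force: 59.9
```

```bash
python3 -m inch '[{"tx":0,"ty":0,"tz":-10,"twist":0,"gripper":1},{"tx":0,"ty":0,"tz":-30,"twist":0,"gripper":1},{"tx":0,"ty":0,"tz":-60,"twist":0,"gripper":1},{"tx":0,"ty":0,"tz":-90,"twist":0,"gripper":1},{"tx":0,"ty":0,"tz":-120,"twist":0,"gripper":1},{"tx":0,"ty":0,"tz":-145,"twist":0,"gripper":1},{"tx":0,"ty":0,"tz":-150,"twist":0,"gripper":1},{"tx":0,"ty":0,"tz":-150,"twist":0,"gripper":1}]' 60
python3 - <<'E'
from h import *
move([.518,-.033,.21],np.radians(89.35))
E
```

```text
time: 5.42
position: [0.4848, 0.36, 0.203]
tcp_rot: [3.139, -0.001, 1.678]
wrist_force: [-0.8, -0.4, -4.6]
gripper_width: 0.0096
gripper_force: 58.9
t= 5.42 shift mm [-394.3   -9.    -7.4] ('twist', np.float64(6.8))
```

```bash
python3 -m inch '[{"tx":-20,"ty":0,"tz":0,"twist":0.5,"gripper":1},{"tx":-50,"ty":-1,"tz":0,"twist":1.5,"gripper":1},{"tx":-90,"ty":-2,"tz":0,"twist":2.5,"gripper":1},{"tx":-130,"ty":-3,"tz":0,"twist":3.5,"gripper":1},{"tx":-170,"ty":-4,"tz":0,"twist":4.5,"gripper":1},{"tx":-210,"ty":-5,"tz":0,"twist":5.5,"gripper":1},{"tx":-250,"ty":-6,"tz":0,"twist":6.5,"gripper":1},{"tx":-290,"ty":-7,"tz":0,"twist":6.8,"gripper":1}]' 60
python3 -m inch '[{"tx":-35,"ty":-1,"tz":0,"twist":0,"gripper":1},{"tx":-65,"ty":-1,"tz":0,"twist":0,"gripper":1},{"tx":-85,"ty":-2,"tz":0,"twist":0,"gripper":1},{"tx":-95,"ty":-2,"tz":0,"twist":0,"gripper":1},{"tx":-98,"ty":-2,"tz":0,"twist":0,"gripper":1},{"tx":-98,"ty":-2,"tz":0,"twist":0,"gripper":1},{"tx":-98,"ty":-2,"tz":0,"twist":0,"gripper":1},{"tx":-98,"ty":-2,"tz":0,"twist":0,"gripper":1}]' 60
python3 - <<'E'
from h import *
move([.518,-.033,.203],np.radians(89.35))
ims=[cv2.cvtColor(imaging.read_camera(c),cv2.COLOR_RGB2BGR) for c in ('wrist','top','scene')]
cr=lambda im,u,v,w,h,f:cv2.resize(im[v:v+h,u:u+w],None,fx=f,fy=f,interpolation=cv2.INTER_CUBIC)
b=np.zeros((600,800,3),np.uint8); b[:384,:512]=ims[0]; t=cr(ims[1],222,130,100,90,2.8);b[:252,512:792]=t
s=cr(ims[2],170,130,130,120,2);b[260:500,520:780]=s
cv2.imwrite('pics/m2.png',b)
np.savez('m2.npz',K=cam('wrist')[0],o=cam('wrist')[1],A=cam('wrist')[2])
E
```

```text
time: 6.08
position: [0.5072, 0.0678, 0.1995]
tcp_rot: [-3.139, 0.001, 1.558]
wrist_force: [1.3, -0.3, -3.1]
gripper_width: 0.009
gripper_force: 58.9
time: 6.75
position: [0.5053, -0.0257, 0.2011]
tcp_rot: [-3.141, -0.001, 1.562]
wrist_force: [0.1, 0.6, -3.1]
gripper_width: 0.0091
gripper_force: 59.0
t= 6.75 shift mm [-7.2 12.7 -1.9] ('twist', np.float64(0.2))
```

View pics/m2.png

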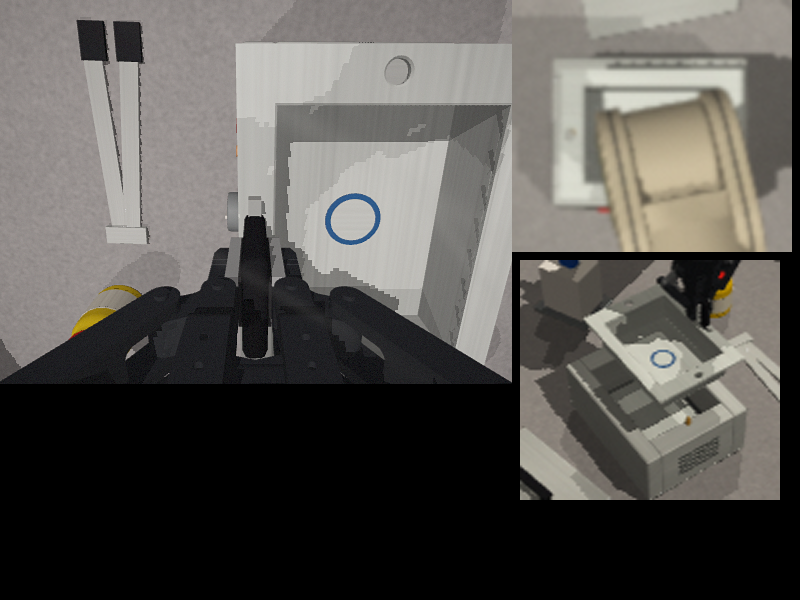

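Run:
```python
from h import *
C=cam('wrist'); s=robot.sense(); p=np.array(s['position']); M=R.from_euler('xyz',s['tcp_rot']).as_matrix()
print(p,s['tcp_rot'])
z0=p[2]-.0524
hole=ray(C,(398,70),z0+.0455); ring=ray(C,(353,219),z0+.003)
print('tool: hole',M.T@(hole-p),'ring',M.T@(ring-p), 'z sens', M.T@(ray(C,(353,219),z0+.008)-p))
S=cam('scene')
print('scene ring',ray(S,(170+(663-520)/2,130+(359-260)/2),z0+.003),'wrist ring',ring, hole)
# scene: pin +y visible, hole +y
print('pin(+y) from scene',ray(S,(170+(688-520)/2,130+(421-260)/2),.108),'hole',ray(S,(170+(699-520)/2,130+(375-260)/2),z0+.0455))
```

```text
[ 0.50542253 -0.02644643  0.20129773] [ 3.14150842e+00 -1.28099804e-04  1.56127786e+00]
tool: hole [0.08480745 0.06262671 0.00691614] ring [-0.00105189  0.06349591  0.04940521] z sens [0.00100065 0.06186941 0.04440534]
scene ring [ 0.56937539 -0.02617534  0.15189773] wrist ring [ 0.56890977 -0.02809635  0.15189773] [0.56885422 0.05776196 0.19439773]
pin(+y) from scene [0.58630334 0.05853938 0.108     ] hole [0.56974301 0.06010589 0.19439773]
```

```bash
python3 -m inch '[{"tx":-25,"ty":6,"tz":0,"twist":0.1,"gripper":1},{"tx":-50,"ty":12,"tz":0,"twist":0.1,"gripper":1},{"tx":-50,"ty":12,"tz":0,"twist":0.1,"gripper":1},{"tx":-50,"ty":12,"tz":0,"twist":0.1,"gripper":1},{"tx":-50,"ty":12,"tz":0,"twist":0.1,"gripper":1},{"tx":-50,"ty":12,"tz":0,"twist":0.1,"gripper":1}]' 60
python3 - <<'E'
from h import *
im=cv2.cvtColor(imaging.read_camera('wrist'),cv2.COLOR_RGB2BGR)
t=imaging.read_camera('top')
b=np.zeros((600,800,3),np.uint8); b[:384,:512]=im; b[384:584,512:782]=cv2.resize(t[130:230,202:337,::-1],None,fx=2,fy=2)
b[:300,512:800]=cv2.resize(im[0:100,330:426],None,fx=3,fy=3)
cv2.imwrite('pics/w3.png',b)
E
```

```text
time: 7.4
position: [0.5168, -0.0765, 0.2014]
tcp_rot: [3.141, -0.0, 1.559]
wrist_force: [0.2, -0.5, -3.8]
gripper_width: 0.0091
gripper_force: 59.0
```

View pics/w3.png

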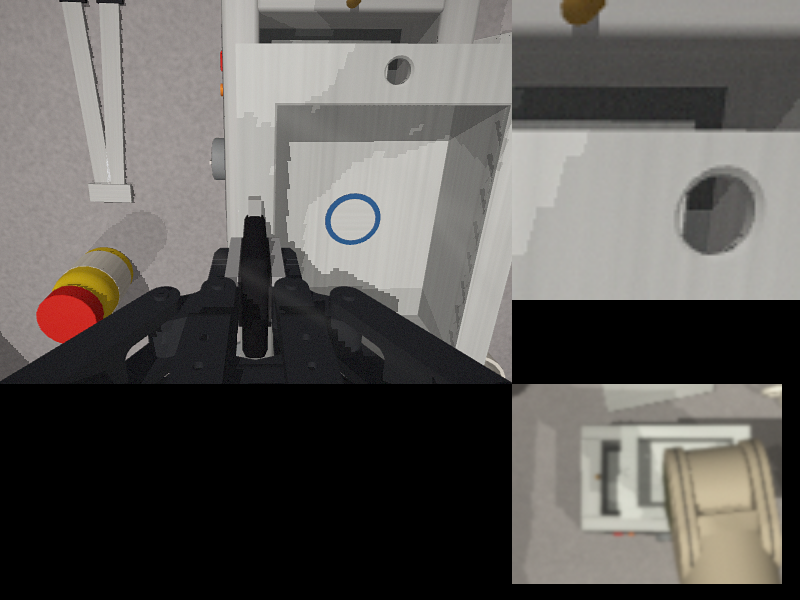

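```bash
python3 -m inch '[{"tx":-20,"ty":0,"tz":0,"twist":0,"gripper":1},{"tx":-30,"ty":0,"tz":0,"twist":0,"gripper":1},{"tx":-30,"ty":0,"tz":0,"twist":0,"gripper":1},{"tx":-30,"ty":0,"tz":0,"twist":0,"gripper":1},{"tx":-30,"ty":0,"tz":0,"twist":0,"gripper":1}]' 60
python3 - <<'E'
from h import *
s=robot.sense();C=cam('wrist');im=imaging.read_camera('wrist')
hsv=cv2.cvtColor(im,cv2.COLOR_RGB2HSV)
m=cv2.inRange(hsv,(8,110,40),(30,255,255));m[120:]=0;m[:,:300]=0
ys,xs=np.nonzero(m);print(len(xs),xs.min(),xs.max(),ys.min(),ys.max())
for r in range(ys.min(),ys.max()+1): print(r,xs[ys==r].min(),xs[ys==r].max())
uv=(xs.mean(),ys.mean())
p=np.array(s['position']);M=R.from_euler('xyz',s['tcp_rot']).as_matrix()
z0=p[2]-.0524
for z in (.100,.107,.115): print(z,ray(C,uv,z))
W=np.array([.5804,-.0334]);print('top-based pin px',[proj(C,[.5804+.001,-.0334+.086,z]) for z in (.1,.108,.115)])
# ring by colour
b=cv2.inRange(hsv,(100,120,60),(125,255,255)); e=cv2.fitEllipse(max(cv2.findContours(b,0,1)[0],key=cv2.contourArea));print(e)
ring=ray(C,e[0],z0+.003);print('ring',ring,'tool',M.T@(ring-p),s['tcp_rot'],p)
cv2.imwrite('pics/w4.png',im[:,:,::-1])
E
```

```text
time: 7.92
position: [0.5164, -0.107, 0.2013]
tcp_rot: [3.142, -0.0, 1.558]
wrist_force: [0.0, 0.4, -4.4]
gripper_width: 0.0095
gripper_force: 59.0Traceback (most recent call last):
  File "<stdin>", line 5, in <module>
    return umr_minimum(a, axis, None, out, keepdims, initial, where)
ValueError: zero-size array to reduction operation minimum which has no identity
```

```bash
python3 -m inch '[{"tx":25,"ty":0,"tz":0,"twist":0,"gripper":1},{"tx":40,"ty":0,"tz":0,"twist":0,"gripper":1},{"tx":40,"ty":0,"tz":0,"twist":0,"gripper":1},{"tx":40,"ty":0,"tz":0,"twist":0,"gripper":1},{"tx":40,"ty":0,"tz":0,"twist":0,"gripper":1}]' 60
cat > pin.py <<'E'
from h import *
s=robot.sense();C=cam('wrist');im=imaging.read_camera('wrist')
cv2.imwrite('pics/w5.png',im[:,:,::-1])
hsv=cv2.cvtColor(im,cv2.COLOR_RGB2HSV)
m=cv2.inRange(hsv,(8,110,40),(30,255,255));m[120:]=0;m[:,:300]=0
ys,xs=np.nonzero(m);print(len(xs))
for r in range(ys.min(),ys.max()+1): print(r,xs[ys==r].min(),xs[ys==r].max(),end='; ')
uv=(xs.mean(),ys.mean());print(uv)
p=np.array(s['position']);M=R.from_euler('xyz',s['tcp_rot']).as_matrix()
z0=p[2]-.0524
print('pin from blob mean z.106',ray(C,uv,.106))
print('top-based pin px',[proj(C,[.5804+.001,-.0334+.086,z]) for z in (.1,.108,.115)])
b=cv2.inRange(hsv,(100,120,60),(125,255,255)); e=cv2.fitEllipse(max(cv2.findContours(b,0,1)[0],key=cv2.contourArea));print(e)
ring=ray(C,e[0],z0+.003);print('ring',ring,'tool',M.T@(ring-p),s['tcp_rot'],p)
E
python3 pin.py
```

```text
time: 8.38
position: [0.5169, -0.0679, 0.2013]
tcp_rot: [3.142, 0.001, 1.558]
wrist_force: [0.1, 0.3, -3.8]
gripper_width: 0.0093
gripper_force: 59.0
166
7 352 357; 8 351 358; 9 350 358; 10 348 359; 11 347 359; 12 346 359; 13 346 359; 14 346 359; 15 345 359; 16 345 358; 17 346 357; 18 346 357; 19 346 355; 20 347 354; 21 348 352; (np.float64(352.2951807228916), np.float64(13.975903614457831))
pin from blob mean z.106 [0.58343486 0.05450079 0.106     ]
top-based pin px [array([346.45491321,  19.13723004]), array([349.79188669,  16.64462039]), array([352.91629863,  14.31078723])]
((352.38458251953125, 218.64999389648438), (48.86046600341797, 54.653297424316406), 65.14955139160156)
ring [ 0.58001407 -0.06954978  0.15192224] tool [-0.00080975  0.06309155  0.04940071] [3.14158802e+00 5.04680180e-04 1.55795370e+00] [ 0.51693822 -0.06790493  0.20132224]
```

```bash
python3 -m inch '[{"tx":25,"ty":2,"tz":0,"twist":0,"gripper":1},{"tx":37.7,"ty":2,"tz":0,"twist":0,"gripper":1},{"tx":37.7,"ty":2,"tz":0,"twist":0,"gripper":1},{"tx":37.7,"ty":2,"tz":20,"twist":0,"gripper":1},{"tx":37.7,"ty":2,"tz":40,"twist":0,"gripper":1},{"tx":37.7,"ty":2,"tz":58,"twist":0,"gripper":1},{"tx":37.7,"ty":2,"tz":63,"twist":0,"gripper":1},{"tx":37.7,"ty":2,"tz":63,"twist":0,"gripper":1}]' 60
python3 - <<'E'
from h import *
w=imaging.read_camera('wrist');t=imaging.read_camera('scene')
b=np.zeros((600,800,3),np.uint8); b[:500,:500]=cv2.resize(w[20:120,348:448,::-1],None,fx=5,fy=5,interpolation=cv2.INTER_CUBIC); b[:300,500:800]=cv2.resize(t[150:250,190:290,::-1],None,fx=3,fy=3,interpolation=cv2.INTER_CUBIC)
cv2.imwrite('pics/m6.png',b)
s=robot.sense();print(s['position'],s['tcp_rot'],s['wrist_force'])
E
```

```text
time: 9.1
position: [0.5186, -0.0309, 0.1371]
tcp_rot: [-3.139, -0.0, 1.557]
wrist_force: [0.2, 0.2, -2.2]
gripper_width: 0.0091
gripper_force: 59.1
[ 0.51993109 -0.03046055  0.13911867] [ 3.14083058e+00 -7.44068194e-05  1.55706013e+00] [ 0.35066711  0.34770434 -2.99403427]
```

View pics/m6.png

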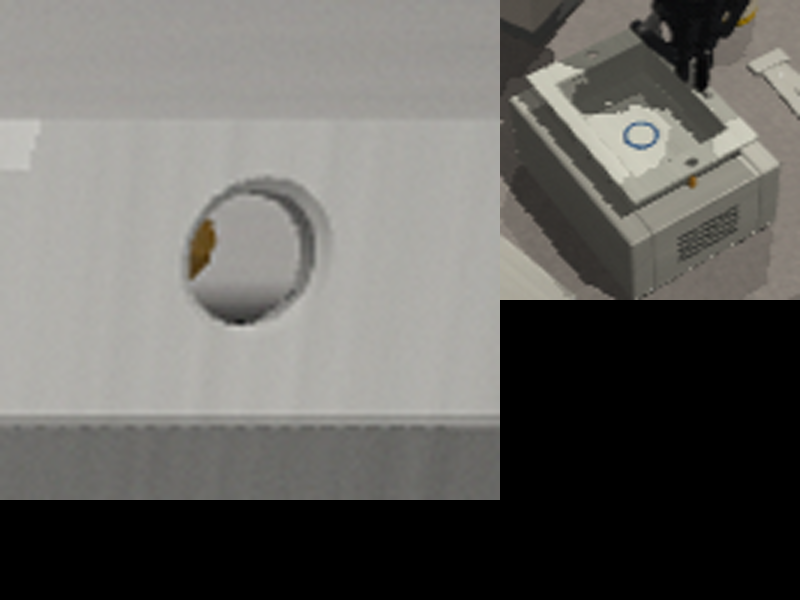

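Run:
```python
from h import *
C=cam('wrist');s=robot.sense();p=np.array(s['position']);M=R.from_euler('xyz',s['tcp_rot']).as_matrix();z0=p[2]-.0524
print(p,z0)
top=(348+258/5,20+249/5)
h=ray(C,top,z0+.046);print('hole',h, M.T@(h-p))
print('bottom rim px',(proj(C,[h[0],h[1],z0+.042])-[348,20])*5,'rim r px',327/(C[1][2]-z0-.04)*.0055*5)
for z in (.1,.108,.115):
  c=proj(C,[h[0],h[1],z]); e=proj(C,[h[0]+.0015,h[1],z]); print(z,(c-[348,20])*5,'right edge of 3mm',(e-[348,20])*5)
```

```text
[ 0.51993109 -0.03046055  0.13911867] 0.08671866514695883
hole [0.58419434 0.05354033 0.13271867] [0.08487518 0.06309846 0.0064544 ]
bottom rim px [238.55515289 251.45995964] rim r px 58.38141504233352
0.1 [124.53696864 265.8843534 ] right edge of 3mm [138.96624033 265.68381973]
0.108 [152.4388971  262.35449187] right edge of 3mm [167.54578631 262.14447533]
0.115 [179.0928774  258.98250774] right edge of 3mm [194.84712674 258.7634263 ]
```

```bash
cat > hole.py <<'E'
from h import *
C=cam('wrist');s=robot.sense();im=imaging.read_camera('wrist');p=np.array(s['position'])
print(p,s['tcp_rot'][2],s['wrist_force'])
cr=cv2.resize(im[20:120,348:448],None,fx=5,fy=5,interpolation=cv2.INTER_CUBIC)
cv2.imwrite('pics/hole%d.png'%int(s['time']*100),cr[:,:,::-1])
m=cv2.inRange(cv2.cvtColor(cr,cv2.COLOR_RGB2HSV),(8,80,30),(30,255,255));ys,xs=np.nonzero(m)
print('brass',len(xs), (xs.min(),xs.max(),ys.min(),ys.max(),xs.mean(),ys.mean()) if len(xs) else '')
for r in range(ys.min(),ys.max()+1,6) if len(xs) else []: print(r,xs[ys==r].min(),xs[ys==r].max(),end='; ')
E
python3 hole.py
```

```text
[ 0.51993109 -0.03046055  0.13911867] 1.557060126542213 [ 0.35066711  0.34770434 -2.99403427]
brass 0
```

```bash
python3 -m inch '[{"tx":0,"ty":0,"tz":6,"twist":0,"gripper":1},{"tx":0,"ty":0,"tz":6,"twist":0,"gripper":1},{"tx":0,"ty":0,"tz":6,"twist":0,"gripper":1},{"tx":0,"ty":0,"tz":6,"twist":0,"gripper":1},{"tx":0,"ty":0,"tz":6,"twist":0,"gripper":1}]' 60; python3 hole.py; python3 -c "
import cv2,glob,numpy as np
f=sorted(glob.glob('pics/hole*.png'));print(f);cv2.imwrite('pics/hh.png',np.hstack([cv2.imread(x)[100:400,100:400] for x in f[-2:]]))"
```

```text
time: 9.67
position: [0.5196, -0.0301, 0.1325]
tcp_rot: [3.141, 0.0, 1.558]
wrist_force: [1.1, 0.8, -4.2]
gripper_width: 0.0094
gripper_force: 59.0
[ 0.51956823 -0.03008732  0.13251551] 1.5576883803338892 [ 1.13191018  0.80542689 -4.23189134]
brass 1599 (np.int64(190), np.int64(224), np.int64(220), np.int64(289), np.float64(205.00125078173858), np.float64(253.58223889931207))
220 205 208; 226 201 214; 232 197 219; 238 194 221; 244 192 223; 250 191 224; 256 191 220; 262 190 218; 268 190 214; 274 191 213; 280 191 208; 286 192 199; ['pics/hole919.png', 'pics/hole966.png']
```

View pics/hh.png

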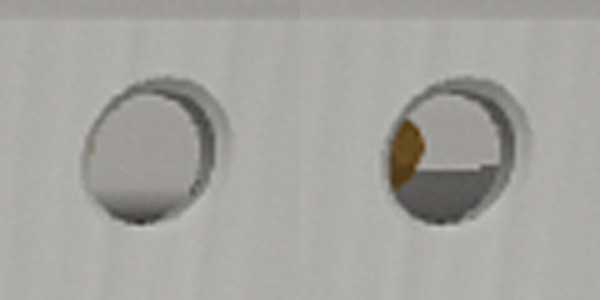

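```bash
python3 -m inch '[{"tx":0.5,"ty":0.2,"tz":4,"twist":0,"gripper":1},{"tx":0.5,"ty":0.2,"tz":8,"twist":0,"gripper":1},{"tx":0.5,"ty":0.2,"tz":12,"twist":0,"gripper":1},{"tx":0.5,"ty":0.2,"tz":14,"twist":0,"gripper":1},{"tx":0.5,"ty":0.2,"tz":14,"twist":0,"gripper":1},{"tx":0.5,"ty":0.2,"tz":14,"twist":0,"gripper":1}]' 60; python3 hole.py
```

```text
time: 10.22
position: [0.5196, -0.0295, 0.1181]
tcp_rot: [-3.141, -0.0, 1.558]
wrist_force: [0.1, -0.3, -3.4]
gripper_width: 0.0088
gripper_force: 59.0
[ 0.5195623  -0.02952532  0.11812755] 1.5577541631072958 [ 0.07851659 -0.30733257 -3.35034937]
brass 7910 (np.int64(188), np.int64(295), np.int64(201), np.int64(300), np.float64(238.09671302149178), np.float64(251.3623261694058))
201 245 247; 207 220 268; 213 211 274; 219 205 280; 225 201 285; 231 197 290; 237 195 293; 243 192 294; 249 191 294; 255 190 290; 261 189 286; 267 189 282; 273 190 278; 279 191 272; 285 192 264; 291 194 257; 297 197 242;
```

```bash
python3 -m inch '[{"tx":0,"ty":0,"tz":2,"twist":0,"gripper":1},{"tx":0,"ty":0,"tz":4,"twist":0,"gripper":1},{"tx":0,"ty":0,"tz":6,"twist":0,"gripper":1},{"tx":0,"ty":0,"tz":7,"twist":0,"gripper":1},{"tx":0,"ty":0,"tz":7.5,"twist":0,"gripper":1},{"tx":0,"ty":0,"tz":7.5,"twist":0,"gripper":1}]' 60; python3 hole.py
```

```text
time: 10.77
position: [0.5197, -0.0296, 0.1108]
tcp_rot: [3.142, 0.0, 1.558]
wrist_force: [-0.5, -1.0, -3.3]
gripper_width: 0.0094
gripper_force: 59.1
[ 0.51966284 -0.02957946  0.11075971] 1.5576542223606373 [-0.45705329 -0.99571906 -3.25093526]
brass 11169 (np.int64(193), np.int64(334), np.int64(194), np.int64(297), np.float64(261.10645536753515), np.float64(245.88978422419197))
194 281 289; 200 242 306; 206 223 312; 212 215 317; 218 209 322; 224 203 329; 230 200 331; 236 197 333; 242 195 333; 248 195 330; 254 193 327; 260 195 322; 266 196 317; 272 197 311; 278 200 306; 284 206 299; 290 211 292; 296 229 250;
```

```bash
python3 -m inch '[{"tx":0,"ty":0,"tz":1,"twist":0,"gripper":1},{"tx":0,"ty":0,"tz":1.5,"twist":0,"gripper":1},{"tx":0,"ty":0,"tz":1.5,"twist":0,"gripper":1},{"tx":0,"ty":0,"tz":1.5,"twist":0,"gripper":0.6},{"tx":0,"ty":0,"tz":1,"twist":0,"gripper":-0.5},{"tx":0,"ty":0,"tz":1,"twist":0,"gripper":-1},{"tx":0,"ty":0,"tz":1,"twist":0,"gripper":-1},{"tx":0,"ty":0,"tz":1,"twist":0,"gripper":-1}]' 60; python3 hole.py
```

```text
time: 11.48
position: [0.5198, -0.0296, 0.1099]
tcp_rot: [3.141, 0.0, 1.558]
wrist_force: [-0.3, 0.4, 0.5]
gripper_width: 0.0651
gripper_force: 0.0
[ 0.51979653 -0.02959486  0.10985712] 1.5576090845076895 [-0.3258089   0.37501167  0.51852617]
brass 11314 (np.int64(196), np.int64(337), np.int64(192), np.int64(297), np.float64(263.96517588828), np.float64(245.41470744210713))
192 282 288; 198 254 306; 204 229 313; 210 220 319; 216 213 326; 222 207 332; 228 204 335; 234 201 336; 240 198 336; 246 197 334; 252 197 330; 258 196 325; 264 196 321; 270 198 316; 276 201 311; 282 206 303; 288 210 295; 294 220 280;
```

```bash
python3 -m inch '[{"tx":0,"ty":0,"tz":-3,"twist":0,"gripper":-1},{"tx":0,"ty":0,"tz":-20,"twist":0,"gripper":-1},{"tx":0,"ty":0,"tz":-50,"twist":0,"gripper":-1},{"tx":0,"ty":0,"tz":-90,"twist":0,"gripper":-1},{"tx":0,"ty":0,"tz":-130,"twist":0,"gripper":-1},{"tx":0,"ty":0,"tz":-150,"twist":0,"gripper":-1},{"tx":0,"ty":0,"tz":-150,"twist":0,"gripper":-1},{"tx":0,"ty":0,"tz":-150,"twist":0,"gripper":-1}]' 60
python3 - <<'E'
from h import *
C=cam('wrist');s=robot.sense();im=imaging.read_camera('wrist');cv2.imwrite('pics/w7.png',im[:,:,::-1])
hsv=cv2.cvtColor(im,cv2.COLOR_RGB2HSV)
b=cv2.inRange(hsv,(100,120,60),(125,255,255)); e=cv2.fitEllipse(max(cv2.findContours(b,0,1)[0],key=cv2.contourArea));print(e,ray(C,e[0],.061))
t=imaging.read_camera('top');hsv=cv2.cvtColor(t,cv2.COLOR_RGB2HSV);b=cv2.inRange(hsv,(100,90,60),(125,255,255))
for c in cv2.findContours(b,0,1)[0]:
  (u,v),r=cv2.minEnclosingCircle(c)
  if cv2.contourArea(c)>3: print(u,v,r,ray(cam('top'),(u,v),.061))
move([.5375,-.352,.30],np.radians(114.4))
E
```

```text
time: 12.2
position: [0.5202, -0.0296, 0.261]
tcp_rot: [3.139, 0.001, 1.557]
wrist_force: [-0.8, 0.5, 0.5]
gripper_width: 0.0856
gripper_force: 0.0
((311.6942138671875, 165.06109619140625), (29.74591636657715, 31.68770408630371), 55.02747344970703) [ 0.58336388 -0.03144004  0.061     ]
374.0 187.0 9.219644546508789 [ 0.54717398 -0.37743038  0.061     ]
t= 12.3 shift mm [-322.    22.5  -41. ] ('twist', np.float64(-25.2))
```

```bash
python3 -m inch '[{"tx":-40,"ty":3,"tz":-6,"twist":-3,"gripper":-1},{"tx":-80,"ty":6,"tz":-12,"twist":-6,"gripper":-1},{"tx":-120,"ty":9,"tz":-18,"twist":-9,"gripper":-1},{"tx":-160,"ty":11,"tz":-24,"twist":-12,"gripper":-1},{"tx":-200,"ty":14,"tz":-30,"twist":-15,"gripper":-1},{"tx":-240,"ty":17,"tz":-36,"twist":-18,"gripper":-1},{"tx":-280,"ty":20,"tz":-41,"twist":-21,"gripper":-1},{"tx":-318,"ty":22,"tz":-41,"twist":-25,"gripper":-1}]' 60; python3 -m inch '[{"tx":0,"ty":0,"tz":0,"twist":0,"gripper":-1},{"tx":0,"ty":0,"tz":0,"twist":0,"gripper":-1},{"tx":0,"ty":0,"tz":0,"twist":0,"gripper":-1},{"tx":0,"ty":0,"tz":0,"twist":0,"gripper":-1},{"tx":0,"ty":0,"tz":0,"twist":0,"gripper":-1}]' 60;python3 - <<'E'
from h import *
C=cam('wrist');im=imaging.read_camera('wrist');cv2.imwrite('pics/w8.png',im[:,:,::-1])
print(models.search_frame('probe_grip','wrist')[:2],proj(C,[.5373,-.352,.185]))
hsv=cv2.cvtColor(im,cv2.COLOR_RGB2HSV);b=cv2.inRange(hsv,(100,120,40),(125,255,255))
c=max(cv2.findContours(b,0,1)[0],key=cv2.contourArea);print(cv2.approxPolyDP(c,3,True)[:,0].tolist())
move([.5373,-.352,.135],np.radians(114.4))
E
```

```text
time: 12.97
position: [0.537, -0.3502, 0.3001]
tcp_rot: [-3.141, -0.001, 1.996]
wrist_force: [0.8, 0.3, -0.5]
gripper_width: 0.0852
gripper_force: 0.0
time: 13.38
position: [0.5378, -0.3463, 0.3008]
tcp_rot: [-3.141, -0.0, 1.996]
wrist_force: [0.4, -0.5, 0.2]
gripper_width: 0.0855
gripper_force: 0.0
[{'uv': [253.7, 178.8], 'conf': 0.61}] [249.27308436 191.92287582]
[[247, 153], [242, 171], [242, 201], [245, 205], [263, 205], [267, 201], [264, 155]]
t= 13.48 shift mm [ -4.4  -2.4 166. ] ('twist', np.float64(-0.1))
```

View pics/w8.png

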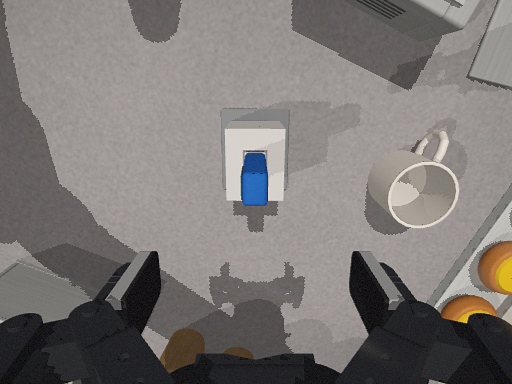

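```bash
python3 -m inch '[{"tx":-1,"ty":1.6,"tz":35,"twist":0,"gripper":-1},{"tx":-1,"ty":1.6,"tz":75,"twist":0,"gripper":-1},{"tx":-1,"ty":1.6,"tz":115,"twist":0,"gripper":-1},{"tx":-1,"ty":1.6,"tz":150,"twist":0,"gripper":-1},{"tx":-1,"ty":1.6,"tz":172,"twist":0,"gripper":-1},{"tx":-1,"ty":1.6,"tz":177,"twist":0,"gripper":-1},{"tx":-1,"ty":1.6,"tz":177,"twist":0,"gripper":0},{"tx":-1,"ty":1.6,"tz":177,"twist":0,"gripper":1}]' 30; python3 -m inch '[{"tx":0,"ty":0,"tz":0,"twist":0,"gripper":1},{"tx":0,"ty":0,"tz":0,"twist":0,"gripper":1},{"tx":0,"ty":0,"tz":0,"twist":0,"gripper":1},{"tx":0,"ty":0,"tz":0,"twist":0,"gripper":1},{"tx":0,"ty":0,"tz":0,"twist":0,"gripper":1},{"tx":0,"ty":0,"tz":0,"twist":0,"gripper":1}]' 30
```

```text
time: 14.15
position: [0.5402, -0.3481, 0.1255]
tcp_rot: [3.14, 0.002, 1.994]
wrist_force: [0.7, -0.2, 0.4]
gripper_width: 0.0635
gripper_force: 0.0
time: 14.65
position: [0.5399, -0.3483, 0.1251]
tcp_rot: [3.141, 0.002, 1.994]
wrist_force: [-0.8, -0.0, 7.2]
gripper_width: 0.0214
gripper_force: 35.1
```

```bash
python3 -m inch '[{"tx":0,"ty":0,"tz":-8,"twist":0,"gripper":1},{"tx":0,"ty":0,"tz":-30,"twist":0,"gripper":1},{"tx":0,"ty":0,"tz":-60,"twist":0,"gripper":1},{"tx":0,"ty":0,"tz":-90,"twist":0,"gripper":1},{"tx":0,"ty":0,"tz":-120,"twist":0,"gripper":1},{"tx":0,"ty":0,"tz":-150,"twist":0,"gripper":1},{"tx":0,"ty":0,"tz":-170,"twist":0,"gripper":1},{"tx":0,"ty":0,"tz":-170,"twist":0,"gripper":1}]' 30
python3 - <<'E'
from h import *
move([.5825,-.0313,.295],np.radians(90))
E
```

```text
time: 15.32
position: [0.5407, -0.3481, 0.2992]
tcp_rot: [3.138, 0.005, 1.994]
wrist_force: [-0.1, -0.6, -1.5]
gripper_width: 0.0218
gripper_force: 34.1
t= 15.32 shift mm [271.7 168.2   3.4] ('twist', np.float64(24.3))
```

```bash
python3 -m inch '[{"tx":20,"ty":13,"tz":0,"twist":0,"gripper":1},{"tx":50,"ty":32,"tz":0,"twist":0,"gripper":1},{"tx":84,"ty":53,"tz":0,"twist":0,"gripper":1},{"tx":118,"ty":74,"tz":0,"twist":0,"gripper":1},{"tx":152,"ty":95,"tz":0,"twist":0,"gripper":1},{"tx":186,"ty":116,"tz":0,"twist":0,"gripper":1},{"tx":220,"ty":137,"tz":0,"twist":0,"gripper":1},{"tx":247,"ty":153,"tz":0,"twist":0,"gripper":1}]' 30; python3 -m inch '[{"tx":15,"ty":9,"tz":0,"twist":0,"gripper":1},{"tx":24.7,"ty":15.2,"tz":0,"twist":0,"gripper":1},{"tx":24.7,"ty":15.2,"tz":20,"twist":0,"gripper":1},{"tx":24.7,"ty":15.2,"tz":50,"twist":0,"gripper":1},{"tx":24.7,"ty":15.2,"tz":75,"twist":0,"gripper":1},{"tx":24.7,"ty":15.2,"tz":80,"twist":0,"gripper":1},{"tx":24.7,"ty":15.2,"tz":80,"twist":0,"gripper":1},{"tx":24.7,"ty":15.2,"tz":80,"twist":0,"gripper":1}]' 30
python3 - <<'E'
from h import *
move([.5825,-.0313,.176],np.radians(114))
w=imaging.read_camera('wrist');S=cam('scene');t=imaging.read_camera('scene')
b=np.zeros((600,800,3),np.uint8);b[:384,:512]=w[:,:,::-1]
c=cv2.resize(t[140:240,190:290,::-1],None,fx=4,fy=4,interpolation=cv2.INTER_CUBIC);b[200:600,400:800]=c
cv2.imwrite('pics/f.png',b)
s=robot.sense();p=np.array(s['position']);M=R.from_euler('xyz',s['tcp_rot']).as_matrix()
tip=p+M@[0,0,.115];print('tip',tip,proj(S,tip),'ring',proj(S,[.5825,-.0313,.061]))
hsv=cv2.cvtColor(t,cv2.COLOR_RGB2HSV);m=cv2.inRange(hsv,(100,90,40),(125,255,255))
for k in cv2.findContours(m,0,1)[0]:
  if cv2.contourArea(k)>3: print(cv2.boundingRect(k))
E
```

```text
time: 15.98
position: [0.5769, -0.0564, 0.2936]
tcp_rot: [-3.141, -0.0, 1.996]
wrist_force: [0.3, 0.8, -0.9]
gripper_width: 0.0221
gripper_force: 34.0
time: 16.65
position: [0.5815, -0.0317, 0.2148]
tcp_rot: [3.141, 0.0, 1.993]
wrist_force: [0.7, -1.2, -0.8]
gripper_width: 0.0218
gripper_force: 33.9
t= 16.65 shift mm [-0.   1.1 38.8] ('twist', np.float64(0.2))
tip [ 0.5822296  -0.03142452  0.10054285] [237.17995729 192.36025466] ring [237.44280999 201.22316868]
(231, 148, 12, 33)
```

View pics/f.png

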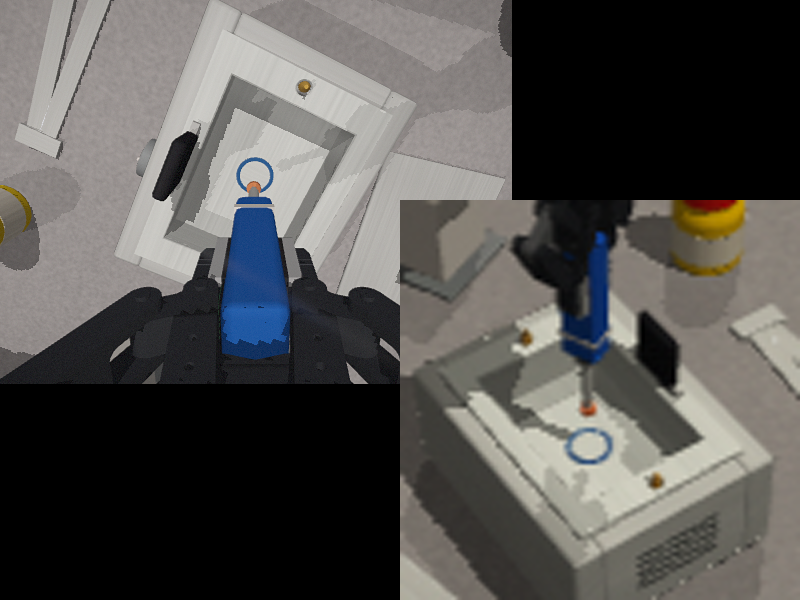

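```bash
python3 -m inch '[{"tx":0,"ty":0.8,"tz":10,"twist":0,"gripper":1},{"tx":0,"ty":0.8,"tz":20,"twist":0,"gripper":1},{"tx":0,"ty":0.8,"tz":28,"twist":0,"gripper":1},{"tx":0,"ty":0.8,"tz":32,"twist":0,"gripper":1},{"tx":0,"ty":0.8,"tz":34,"twist":0,"gripper":1},{"tx":0,"ty":0.8,"tz":34,"twist":0,"gripper":1},{"tx":0,"ty":0.8,"tz":34,"twist":0,"gripper":1},{"tx":0,"ty":0.8,"tz":34,"twist":0,"gripper":1}]' 30
for i in 1; do python3 -m inch '[{"tx":0,"ty":0,"tz":1,"twist":0,"gripper":1},{"tx":0,"ty":0,"tz":2,"twist":0,"gripper":1},{"tx":0,"ty":0,"tz":3,"twist":0,"gripper":1},{"tx":0,"ty":0,"tz":4,"twist":0,"gripper":1},{"tx":0,"ty":0,"tz":4,"twist":0,"gripper":1},{"tx":0,"ty":0,"tz":4,"twist":0,"gripper":1}]' 30; done
```

```text
time: 17.42
position: [0.5821, -0.0309, 0.1802]
tcp_rot: [3.141, 0.0, 1.994]
wrist_force: [-0.3, -0.1, -1.7]
gripper_width: 0.0216
gripper_force: 34.0
time: 17.92
position: [0.5819, -0.031, 0.1759]
tcp_rot: [3.142, 0.0, 1.994]
wrist_force: [0.5, -0.1, -0.1]
gripper_width: 0.0214
gripper_force: 34.1
```

```bash
python3 -m inch '[{"tx":0,"ty":0,"tz":1,"twist":0,"gripper":1},{"tx":0,"ty":0,"tz":2,"twist":0,"gripper":1},{"tx":0,"ty":0,"tz":3,"twist":0,"gripper":1},{"tx":0,"ty":0,"tz":3,"twist":0,"gripper":1},{"tx":0,"ty":0,"tz":3,"twist":0,"gripper":1},{"tx":0,"ty":0,"tz":3,"twist":0,"gripper":1}]' 30
python3 -m inch '[{"tx":0,"ty":0,"tz":1,"twist":0,"gripper":1},{"tx":0,"ty":0,"tz":2,"twist":0,"gripper":1},{"tx":0,"ty":0,"tz":2,"twist":0,"gripper":1},{"tx":0,"ty":0,"tz":2,"twist":0,"gripper":1},{"tx":0,"ty":0,"tz":2,"twist":0,"gripper":1}]' 30
for i in 1 2 3 4; do python3 -m inch '[{"tx":0,"ty":0,"tz":0,"twist":0,"gripper":1},{"tx":0,"ty":0,"tz":0,"twist":0,"gripper":1}]' 30 | grep -E 'force|posi'; done
```

```text
time: 18.42
position: [0.5819, -0.031, 0.1729]
tcp_rot: [3.142, 0.0, 1.994]
wrist_force: [-0.4, -0.1, 0.8]
gripper_width: 0.0216
gripper_force: 34.2
time: 18.83
position: [0.5819, -0.031, 0.1709]
tcp_rot: [3.141, 0.0, 1.994]
wrist_force: [0.0, 0.6, 1.2]
gripper_width: 0.0215
gripper_force: 34.3
position: [0.5819, -0.031, 0.1709]
wrist_force: [-0.4, 0.6, 1.5]
gripper_force: 34.3
position: [0.5819, -0.031, 0.1708]
wrist_force: [-0.9, -0.0, 1.0]
gripper_force: 34.3
position: [0.5819, -0.031, 0.1708]
wrist_force: [-0.1, -0.2, 1.5]
gripper_force: 34.3
position: [0.5819, -0.031, 0.1708]
wrist_force: [-0.1, -0.5, 2.3]
gripper_force: 34.3
```

```bash
python3 -c "
from station import order
print(order.job_done())"
```

```text
the job is handed in; nothing more can be done
None
```

The job is handed in, at about 19.5 s on the robot's clock with no verdict returned: the pan is home flat over both pins, and the thermometer is held upright in the blue ring with its tip pushed in about 5 mm (roughly 2.8 N), estimated from height and wrist force.

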